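# Roll a milling jar up the loading ramp onto its mill

### The job

Push the milling jar up the mill's loading ramp with your fingers, slowly and staying behind it so that it never runs free or rolls back, until it drops in between the two rollers; roll it, do not lift or carry it. Then, with the jar seated, push the sliding end stop by its knob along its guide bar until its white pad is up against the end of the jar, and leave everything standing there. Do not disturb the small bottles and the pot beside the mill.

Things in the scene. Friction and masses are not known exactly. Their poses are not given: they have to be found in the camera images.
- milling_jar: closed steel milling jar lying on its side: a cylinder of diameter 84 mm over its two black rubber tyres (8 mm wide, near the ends; polished body between them 82 mm), 100 mm long, 0.4 to 0.8 kg. Origin at its centre; its x axis is the cylinder's axis and points like the mill's x, y and z turn as it rolls. Starts at the ramp's foot, axis 46 mm above the worktop. Rolls easily, also back down the ramp
- jar_mill: grey bench jar mill with an aluminium loading ramp, fixed on the worktop, 200 mm wide (x), 392 mm long (y). Origin on the worktop near its middle; x points away from the robot along the rollers, y uphill, z up. From the foot up: entry tray y = -202 to -150 mm with a 12 mm high lip at y = -182; ramp; two rollers; drive housing y = 120 to 190, 78 mm high. Things beside it stand on the worktop
- ramp (a point): middle of the ramp's foot line on its surface, at y = -150, z = 4 mm in the mill's frame; x as the mill's, y up the slope (9.9 degrees), z square to the ramp. The ramp is 178 mm long, its top end at y = 25, z = 34.5 in the mill's frame; 128 mm wide between side flanges that stand 14 mm above it. The jar's centre is 42 mm above this plane while it rolls there
- nip (a point): the jar's centre when it lies seated between the two free-turning black rubber rollers: y = 72, z = 70.5 mm in the mill's frame, same axes. The rollers are 30 mm thick, 180 mm long, axes at y = 42 and 102, z = 22; the jar's centre passes over the front one at y = 42, z = 79, then drops 8 mm in. A fixed end stop stands beyond the jar's far end: white disc at x = 62, bracket 87 mm high
- end_stop (a joint): sliding end stop: its travel along the mill's +x (away from the robot), 0 to 0.062 m; starts at 0 to 0.01 and stays where it is left. It slides stiffly, with about 2 N of friction, more when moved fast
- stop_pad (a point): centre of the face of the end stop's round white pad (diameter 24 mm), which looks along the mill's +x at the robot-side end of the seated jar; at y = 72, z = 70.5 mm in the mill's frame, x = -96 mm plus the travel. The pad hangs from an 8 mm thick arm that comes from the slide block on top of the drive housing; the arm's top is at z = 99
- stop_knob (a point): middle of the upright black knob of the end stop, a cylinder of diameter 18 mm from 10 mm below this point to 9 mm above it (top 127 mm above the worktop), on a slide block whose top is 13 mm below this point. It lies 12 mm further along the mill's x and 83 mm further along its y than the pad's face
- weigh_bottle: small clear glass weighing bottle with a knob lid, diameter 43, height 48 mm, standing loose on the worktop on the robot's side of the mill; origin at the centre of its underside. Not to be disturbed
- drop_bottle: small amber bottle with a white cap, 40 x 40 x 81 mm, standing loose behind the mill; origin at the centre of its underside. Not to be disturbed
- lidded_pot: small white plastic pot with a screw lid, diameter 45, height 62 mm, standing loose behind the mill; origin at the centre of its underside. Not to be disturbed
There are look-alikes about, which are no part of the job. Leave any brown or green look-alike of the milling_jar alone.

How it is judged:
On the way, in this order (a step that is already met when the one before it is completed fails the run):
1. the jar is on its way up the ramp, lying on it (y of milling_jar in the frame of ramp between 0.07 and 0.17 m and z of milling_jar in the frame of ramp between 0.036 and 0.048 m).
2. the jar lies at rest between the two rollers (y of milling_jar in the frame of nip between -0.005 and 0.005 m and z of milling_jar in the frame of nip between -0.005 and 0.005 m and x of milling_jar in the frame of nip between -0.02 and 0.02 m and angle between the x axis of milling_jar and the x axis of jar_mill, either way round below 0.08 rad and linear speed of milling_jar below 0.03 m/s), for 0.3 s.
3. the end stop's pad is within 4 mm of the jar's end (x of stop_pad in the frame of milling_jar between -0.054 and -0.046 m), for 0.2 s.
At the end, for the whole second after the job is handed in: the jar lies at rest between the two rollers (centre within 5 mm of its seat across the rollers and in height, within 20 mm along them, axis within 0.08 rad of the rollers' direction), and the end stop's pad touches its end or stands within 4 mm of it (all of step 2 and all of step 3 and velocity of joint end_stop between -0.01 and 0.01 m/s).
It fails at once if the jar is lifted more than 12 mm off the ramp or the rollers ((y of milling_jar in the frame of ramp below 0.17 m and z of milling_jar in the frame of ramp above 0.054 m) or height (world z) of milling_jar above 0.092 m).
It fails at once if the jar runs free on the ramp: faster than 0.2 m/s with no finger on it (y of milling_jar in the frame of ramp between 0.03 and 0.16 m and linear speed of milling_jar above 0.2 m/s and contact force between each of the fingers, the arm and milling_jar below 0.02 N).
It fails at once if the jar leaves the mill or is stood on end (y of milling_jar in the frame of jar_mill below -0.19 m or x of milling_jar in the frame of jar_mill above 0.04 m or x of milling_jar in the frame of jar_mill below -0.04 m or angle between milling_jar's own x axis and vertical below 1.1 rad or angle between milling_jar's own x axis and vertical above 2.04 rad).
It fails at once if the weighing bottle, the amber bottle or the white pot is moved more than 20 mm or tipped (distance of any of weigh_bottle, drop_bottle, lidded_pot from where it was at the start of the episode above 0.02 m or angle between any of weigh_bottle, drop_bottle, lidded_pot's own z axis and vertical above 0.3 rad).
It also fails if it takes over 61 s, if anything falls off the work surface, if the arm or the gripper's body presses on something with over 40 N, if the wrist force passes 120 N, or if a joint passes its speed limit or range.

### The arm

A 6-joint arm with a two-finger parallel gripper is mounted at the origin on a cart in front of the work surface, level with it; the furniture and walls round the work are solid. World frame = base frame: x ahead of the robot, y to its left, z up, the work surface at z = 0. Lengths are in m, angles in rad, forces in N, time in s.
With the tool pointing down it reaches from about 0.35 to 0.775 m from the base axis. Payload 5.5 kg.
Tool frame: the origin (TCP) lies between the finger pads; the fingertips stand env.nose_length ahead of it and the grasp point (between the pads) lies 8 mm behind it (env.nose_length is the distance from the TCP to the fingertips, in m); z points along the fingers, y is the direction in which the jaws open and shut (so a half turn about z gives the same grasp; the last joint's range is limited). The gripper opens to 85 mm and grips with 20 to 120 N. Pads are 22 mm wide; open, the fingers measure 114 mm over their backs; the gripper's body (76 mm by 85 mm) begins 54 mm behind the grasp point. The pads swing forward as they close: fully open they stand 13 mm farther back than shut.
Start: joints at [-1.418, 0.313, 0.046, 1.304, 0, 1.431], TCP at [0.166, -0.551, 0.242] pointing down, gripper open.
Joint ranges: [-2.76, 2.76], [-0.86, 1.69], [-1.03, 1.26], [-2.2, 2.34], [-1.47, 1.5], [-3.14, 3.14]. Speed limits (rad/s): [2.57, 2.57, 3.14, 3.14, 3.14, 3.14].

### API

Orientations are given as a unit quaternion [w, x, y, z].
In Python, from workcell import env gives the robot as it stands. The module is installed in compiled form; this text tells all that it offers.
- The arm moves only by the shell command python3 -m creep 'ROWS' [FORCE]. ROWS is a JSON object of lists of equal length, an entry for each row: "hand": the finger opening in mm, from 0 to 85.4; "delta_pos": the shift along the tool's x, y, z scaled (see below), a list of three; "turn": the turn about the tool's z scaled (see below). In form: {"hand": [hand, ...], "delta_pos": [[dx, dy, dz], ...], "turn": [turn, ...]}. A call has exactly 5 rows; each row shifts and turns the commanded pose from where the row before left it, along the tool's axes as they then stand; what a row does not reach is not made up. The controller multiplies each number of a shift by 0.8 m and each number of a turn by 5 degrees. A row lasts 1/12 s, in which the tool goes at most 41.7 mm and 7.16 degrees, less where a joint would pass 70% of its speed; a pose out of reach is approached as far as the arm can. A call with a number of a shift or a turn outside -1 to 1 is refused whole. A call with a gripper value outside its range is refused whole. The fingers move at their own pace and stop on an object; FORCE is the grip in N (left out, the last holds). Time passes only in rows, so rows that do not move let the fingers close, or fill a call up. It gives the time, the measured TCP pose, the force and the opening at its end, in the units of the state.
- env.get_state(): the state, without advancing time (a new reading comes with each control period).
- env.read_camera(name): name is "side" or "top"; returns a dict with "pixels" (400x640x3 uint8, red, green, blue), "depth" (400x640 float32, m along the optical axis (not along the pixel's ray), 0 where there is no reading), "fx", "fy", "cx", "cy" (pixels), "origin" and "orientation" of the camera in the world. Camera axes: x right, y down, z forward; pixel columns grow to the right and rows downward; lengths in m; the calibration is good to about 2 mm. A picture is of the moment at which its call begins.
- env.hand_in(): hands the job in, once; it reports no verdict.
Trained networks look in the newest picture that a camera, given by its name, has taken for a name from the list of things; names that differ only in an ending like _2 or _b are one class to them, and where a whole thing is asked for, a point or a joint stands for the part that bears it (a point fixed in the world has none). Each returns a list of dicts, best first, with "score" (0 to 1); they miss things now and then, are a little off and sometimes report something else, mostly with a low value. They report only what shows in the picture. A call takes as long as a camera call. They do not tell look-alikes from the thing itself.
- env.find_in(camera, target): "location" ([row, column] in pixels, amid what is visible of it).
- env.pinpoint(camera, target): "location" ([row, column] in pixels: a listed point, or the origin of a listed thing).
The state is a dict: "clock": time; "joint_pos": joint angles; "qvel": joint speeds; "tau": joint torques, N m; "tcp_pos": TCP position; "orientation": TCP orientation; "wrist_force": force on the tool from outside, world axes, zero at the start; "ft_torque": the same for the moment, N m; "finger_gap": finger opening in m.
Only numpy, scipy, OpenCV 4.12 (cv2) and the standard library are available. Lean on these libraries where they do the work, as an engineer would, in place of code of your own. Each camera call takes 0.05 s, during which the arm holds its last target.

## Working session

There is one attempt and no reset: what is moved stays moved. The work goes in short steps, Python scripts to look and compute and a shell command to move; the robot and the scene stay as the last step left them, time stands still between calls to the robot, and variables do not carry over. Pictures are saved under pics/ and viewed, and the job is handed in when it is done.

```bash
mkdir -p pics
cat > h.py <<'E'
import numpy as np, cv2
from workcell import env
from scipy.spatial.transform import Rotation as R
def Rq(q): return R.from_quat([q[1],q[2],q[3],q[0]]).as_matrix()
def cam(n,f=None):
    c=env.read_camera(n)
    if f: cv2.imwrite('pics/'+f,c['pixels'][:,:,::-1])
    return c
def pt(c,r,col,depth=None):
    d=c['depth'][int(round(r)),int(round(col))] if depth is None else depth
    v=np.array([(col-c['cx'])/c['fx']*d,(r-c['cy'])/c['fy']*d,d])
    return Rq(c['orientation'])@v+np.array(c['origin'])
def ray_z(c,r,col,z):
    v=Rq(c['orientation'])@np.array([(col-c['cx'])/c['fx'],(r-c['cy'])/c['fy'],1.])
    o=np.array(c['origin']); return o+v*(z-o[2])/v[2]
E
python3 - <<'E'
from h import *
np.set_printoptions(precision=4,suppress=True)
print(env.nose_length, env.get_state())
for n in('side','top'):
    c=cam(n,n+'0.png'); print(n,c['origin'],c['orientation'],c['fx'],c['cx'],c['cy'])
    for t in ['milling_jar','jar_mill','ramp','nip','stop_pad','stop_knob','weigh_bottle','drop_bottle','lidded_pot']:
        for p in env.pinpoint(n,t)[:3]:
            r,q=p['location']; print(t,round(p['score'],2),[round(r),round(q)],pt(c,min(max(r,0),399),min(max(q,0),639)))
E
```

```text
0.011 {'clock': 0.0, 'joint_pos': array([-1.4176,  0.314 ,  0.045 ,  1.3036,  0.    ,  1.4312]), 'qvel': array([-0.0007,  0.0006, -0.0003,  0.0003,  0.0001,  0.0001]), 'tau': array([ -0.    , -48.0623,  29.8535,   0.0194,  -0.    ,   0.    ]), 'tcp_pos': array([ 0.1659, -0.5501,  0.2414]), 'orientation': array([-0.0009,  0.9893,  0.1459, -0.    ]), 'wrist_force': array([ 0.0668, -0.5362, -0.0492]), 'ft_torque': array([-0.0427,  0.0111,  0.0456]), 'finger_gap': 0.08527739100519437}
side [0.3852 0.7074 0.6458] [ 0.0602 -0.1031  0.8846 -0.4508] 413.09139414910095 317.8052329030864 198.863020678019
milling_jar 0.92 [180, 348] [ 0.5234 -0.1526  0.0743]
milling_jar 0.89 [204, 410] [ 0.3662 -0.0945  0.0684]
milling_jar 0.82 [153, 312] [ 0.6522 -0.2796  0.0675]
jar_mill 0.79 [229, 322] [ 0.5569 -0.0006  0.0328]
ramp 0.76 [199, 346] [ 0.5288 -0.164   0.0085]
nip 0.8 [221, 307] [ 0.5974 -0.017   0.0353]
stop_pad 0.79 [235, 342] [ 0.5086 -0.0012  0.023 ]
stop_knob 0.55 [243, 324] [0.5197 0.1361 0.1185]
weigh_bottle 0.56 [252, 377] [0.4244 0.0357 0.0207]
drop_bottle 0.61 [221, 266] [0.6843 0.018  0.0492]
lidded_pot 0.78 [235, 247] [0.6931 0.1066 0.0787]
top [ 0.299  -0.0423  1.2516] [ 0.0792 -0.6875  0.7165 -0.0873] 488.54126957323365 318.4945332335827 194.2103054507162
milling_jar 0.91 [286, 347] [ 0.354  -0.119   0.0778]
milling_jar 0.86 [211, 368] [ 0.5323 -0.1807  0.0873]
milling_jar 0.59 [163, 423] [ 0.6507 -0.3291  0.0767]
jar_mill 0.56 [205, 312] [ 0.5667 -0.0458  0.0255]
ramp 0.89 [220, 363] [ 0.5109 -0.1658  0.0887]
nip 0.98 [193, 279] [0.6065 0.0395 0.007 ]
stop_pad 0.75 [230, 270] [0.5071 0.0659 0.0087]
stop_knob 0.9 [214, 235] [0.5304 0.1371 0.1256]
weigh_bottle 0.65 [208, 310] [ 0.5567 -0.0391  0.0296]
weigh_bottle 0.54 [263, 286] [0.4188 0.0245 0.0361]
drop_bottle 0.53 [150, 312] [ 0.6996 -0.0513  0.068 ]
lidded_pot 0.75 [146, 290] [0.7226 0.0075 0.0412]
lidded_pot 0.39 [214, 234] [ 0.299  -0.0423  1.2516]
```

View pics/side0.png

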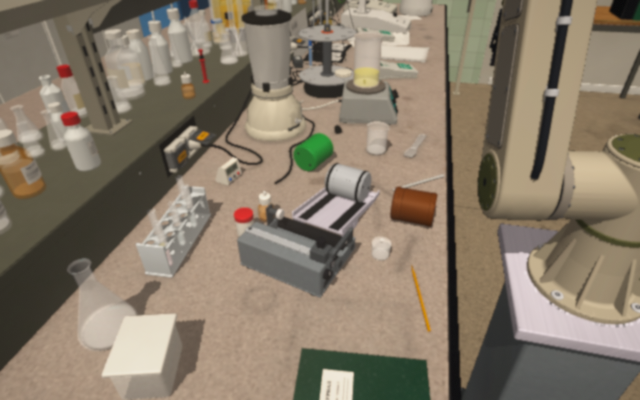

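View pics/top0.png

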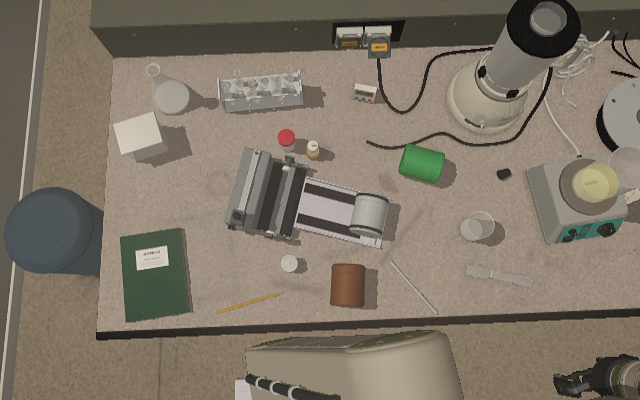

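```bash
cat > m.py <<'E'
from h import *
np.set_printoptions(precision=4,suppress=True)
for n in('side','top'):
    c=cam(n)
    for t,z in [('milling_jar',.046),('jar_mill',0),('ramp',.004),('nip',.0705),('stop_pad',.0705),('stop_knob',.118),('weigh_bottle',0),('drop_bottle',0),('lidded_pot',0)]:
        for p in env.pinpoint(n,t)[:3]:
            r,q=p['location']; print(n,t,round(p['score'],2),[round(r),round(q)],ray_z(c,r,q,z)[:2])
    s=4 if n=='top' else 4
    a=c['pixels'][:,:,::-1]
    a=a[130:270,220:410] if n=='top' else a[150:300,225:390]
    cv2.imwrite(f'pics/{n}z.png',cv2.resize(a,None,fx=4,fy=4,interpolation=cv2.INTER_CUBIC))
c=cam('top')
v,u=np.mgrid[0:400,0:640]
d=c['depth']; P=np.stack([(u-c['cx'])/c['fx']*d,(v-c['cy'])/c['fy']*d,d],-1)@Rq(c['orientation']).T+c['origin']
np.save('P.npy',P)
# housing top: z .072-.084 in region
m=(P[...,2]>.070)&(P[...,2]<.086)&(u>220)&(u<275)&(v>140)&(v<240)
print(m.sum(),cv2.minAreaRect(P[m][:,:2].astype(np.float32)))
# whole mill
m=(P[...,2]>.012)&(u>215)&(u<395)&(v>140)&(v<255)&~((u>272)&(v<162))
n_,l,st,ce=cv2.connectedComponentsWithStats(m.astype(np.uint8))
k=1+st[1:,4].argmax();mm=l==k
print(mm.sum(),cv2.minAreaRect(P[mm][:,:2].astype(np.float32)))
E
python3 m.py
```

```text
side milling_jar 0.97 [181, 347] [ 0.5325 -0.1914]
side milling_jar 0.96 [153, 312] [ 0.6606 -0.3153]
side milling_jar 0.69 [204, 407] [ 0.3725 -0.1241]
side jar_mill 0.8 [226, 320] [ 0.5725 -0.0486]
side ramp 0.85 [196, 349] [ 0.526  -0.1845]
side nip 0.79 [222, 306] [0.5863 0.0279]
side stop_pad 0.96 [236, 343] [0.4967 0.0549]
side stop_knob 0.68 [241, 320] [0.5282 0.134 ]
side weigh_bottle 0.78 [255, 381] [0.4154 0.0192]
side drop_bottle 0.79 [219, 264] [ 0.7163 -0.0446]
side lidded_pot 0.63 [232, 251] [0.7307 0.0096]
top milling_jar 0.8 [164, 422] [ 0.6592 -0.334 ]
top milling_jar 0.76 [284, 349] [ 0.3602 -0.1267]
top milling_jar 0.68 [214, 368] [ 0.5316 -0.185 ]
top ramp 0.84 [219, 363] [ 0.5281 -0.1767]
top nip 0.65 [192, 282] [0.5923 0.0281]
top stop_pad 0.63 [229, 270] [0.4992 0.0612]
top stop_knob 0.63 [214, 234] [0.5303 0.1388]
top weigh_bottle 0.51 [262, 290] [0.4255 0.0167]
top drop_bottle 0.81 [149, 312] [ 0.7258 -0.0519]
top lidded_pot 0.72 [143, 290] [0.7458 0.0071]
1952 ((0.5946729183197021, 0.08722008764743805), (0.12733003497123718, 0.21191328763961792), 74.93065643310547)
8597 ((0.49944037199020386, -0.005139470100402832), (0.3987759053707123, 0.33737775683403015), 66.3410415649414)
```

View pics/topz.png

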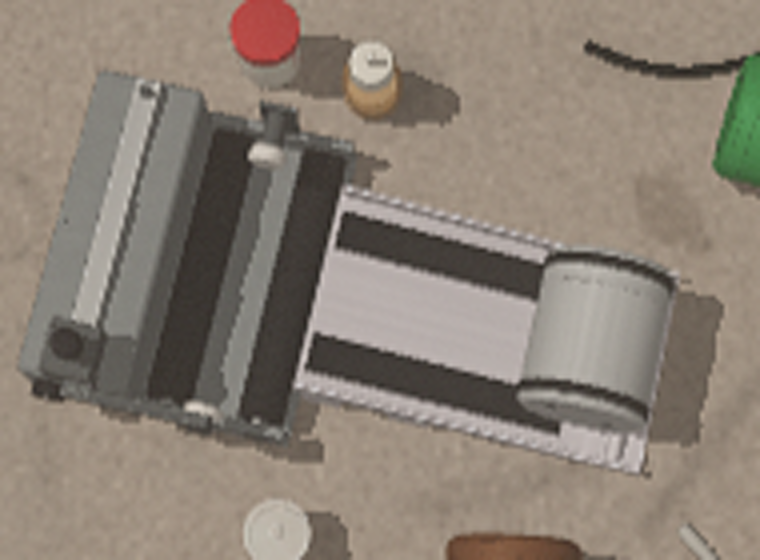

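View pics/sidez.png

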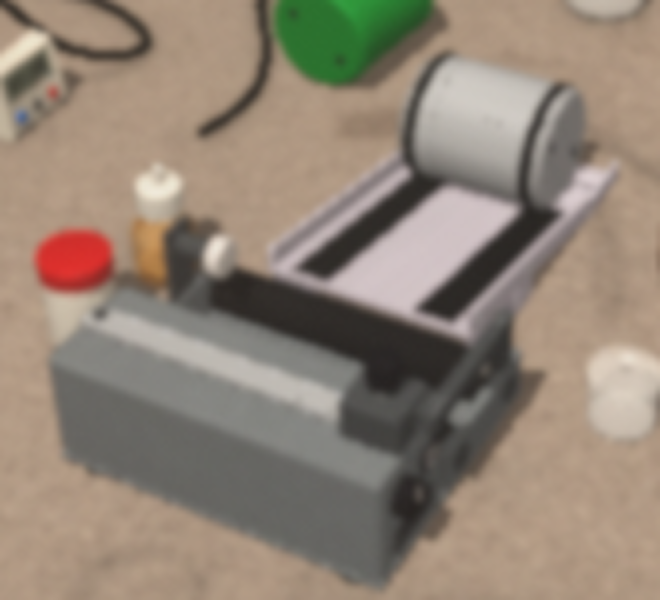

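```bash
cat > fit.py <<'E'
from h import *
from scipy.optimize import least_squares
np.set_printoptions(precision=4,suppress=True)
c=cam('top'); s=cam('side')
def proj(c,X):
    p=(X-np.array(c['origin']))@Rq(c['orientation']); return np.stack([c['fx']*p[:,0]/p[:,2]+c['cx'],c['fy']*p[:,1]/p[:,2]+c['cy']],-1)
# model pts (mm), zoom px (top)
T=[((100,190,78),(98,72)),((-100,190,78),(22,368)),((65,25,48),(345,188)),((-65,25,48),(300,385)),((0,25,34.5),(322,287)),
   ((62,72,70.5),(262,155))]
S=[((100,190,78),(52,355)),((-100,190,78),(390,490)),((65,25,48),(272,252)),((-65,25,48),(472,325)),((62,72,70.5),(225,255))]
A=np.array([t[0] for t in T])/1e3; a=np.array([t[1] for t in T])/4+[220,130]-.375
B=np.array([t[0] for t in S])/1e3; b=np.array([t[1] for t in S])/4+[225,150]-.375
def W(X,p): 
    cs,sn=np.cos(p[2]),np.sin(p[2]); return np.stack([p[0]+cs*X[:,0]-sn*X[:,1],p[1]+sn*X[:,0]+cs*X[:,1],X[:,2]],-1)
for use in ('T','S','TS'):
    f=lambda p:np.concatenate([(proj(c,W(A,p))-a).ravel()*('T' in use),(proj(s,W(B,p))-b).ravel()*('S' in use)])
    r=least_squares(f,[.57,-.04,-.28],loss='soft_l1'); print(use,r.x,np.degrees(r.x[2])); print(r.fun.reshape(-1,2).T)
p=r.x
for n,cc,o,f in(('top',c,(220,130),0),('side',s,(225,150),0)):
    h,w=(140,190) if n=='top' else (150,165)
    im=cc['pixels'][o[1]:o[1]+h,o[0]:o[0]+w,::-1]; im=cv2.resize(im,None,fx=4,fy=4,interpolation=cv2.INTER_CUBIC)
    def L(pts,col):
        q=((proj(cc,W(np.array(pts,float)/1e3,p))-o)*4+1.5).round().astype(int); cv2.polylines(im,[q],False,col,1)
    L([(100,120,78),(100,190,78),(-100,190,78),(-100,120,78),(100,120,78)],(0,0,255))
    L([(64,-150,4),(64,25,34.5),(-64,25,34.5),(-64,-150,4),(64,-150,4)],(0,255,0))
    L([(64,-150,4),(64,-202,4),(-64,-202,4),(-64,-150,4)],(255,255,0))
    L([(90,42,37),(-90,42,37)],(255,0,255));L([(90,102,37),(-90,102,37)],(255,0,255))
    L([(50,-152,46),(-50,-152,46)],(0,255,255))
    cv2.imwrite(f'pics/{n}fit.png',im)
for t in ['milling_jar']:
  for n,cc in(('top',c),('side',s)):
    for q in env.pinpoint(n,t): 
        g=ray_z(cc,*q['location'],.046)[:2]-p[:2]; cs,sn=np.cos(p[2]),np.sin(p[2]); print(n,q['score'],[cs*g[0]+sn*g[1],-sn*g[0]+cs*g[1]])
for n,cc in(('top',c),('side',s)):
  for t,z in(('stop_knob',.118),('stop_pad',.0705),('nip',.0705)):
    for q in env.pinpoint(n,t)[:1]:
        g=ray_z(cc,*q['location'],z)[:2]-p[:2]; cs,sn=np.cos(p[2]),np.sin(p[2]); print(n,t,[cs*g[0]+sn*g[1],-sn*g[0]+cs*g[1]])
E
python3 fit.py
```

```text
T [ 0.5682 -0.0394 -0.248 ] -14.20919846710525
[[ 0.157  -0.5218 -0.4469 -0.167   0.044   1.602  -0.     -0.     -0.
  -0.      0.    ]
 [-0.8965  1.4674 -0.6597 -0.7919  0.0254  2.582  -0.     -0.     -0.
  -0.      0.    ]]
S [ 0.5641 -0.0361 -0.2571] -14.733233515777956
[[-0.     -0.     -0.     -0.     -0.      0.     -1.0155 -0.3759  0.3756
  -0.0312  1.9526]
 [ 0.      0.      0.      0.      0.      0.      0.8119 -0.2708 -0.4762
  -2.379   2.5913]]
TS [ 0.5667 -0.039  -0.2487] -14.248241736734498
[[ 0.0181 -0.7261 -0.5858 -0.3474 -0.1137  1.4571 -1.2523 -0.391  -0.3632
  -0.7241  1.3569]
 [-0.3518  2.0438 -0.0736 -0.1839  0.6163  3.1643  0.1962 -1.5928 -1.2048
  -3.4681  1.8596]]
top 0.82 [np.float64(0.011684182222744938), np.float64(-0.15043633483646787)]
top 0.75 [np.float64(-0.18329707990016061), np.float64(-0.13277173279620902)]
top 0.67 [np.float64(0.15631231567873993), np.float64(-0.2599006256098603)]
top 0.45 [np.float64(0.007809560603376578), np.float64(0.0723360986564041)]
side 0.86 [np.float64(1.7259525101114004e-05), np.float64(-0.14663167102168387)]
side 0.85 [np.float64(0.16351507180472702), np.float64(-0.2504017031815733)]
side 0.65 [np.float64(-0.1774807106184484), np.float64(-0.12551608427267796)]
top stop_knob [np.float64(-0.07821524006865899), np.float64(0.1655331395344317)]
top stop_pad [np.float64(-0.09230281631179957), np.float64(0.08394174394847233)]
top nip [np.float64(0.002181879332085461), np.float64(0.07170560757262144)]
side stop_knob [np.float64(-0.08236329113419025), np.float64(0.1629670172932305)]
side stop_pad [np.float64(-0.09518332012199326), np.float64(0.07083553551686822)]
side nip [np.float64(0.00418547359770256), np.float64(0.07085255513254451)]
```

View pics/topfit.png

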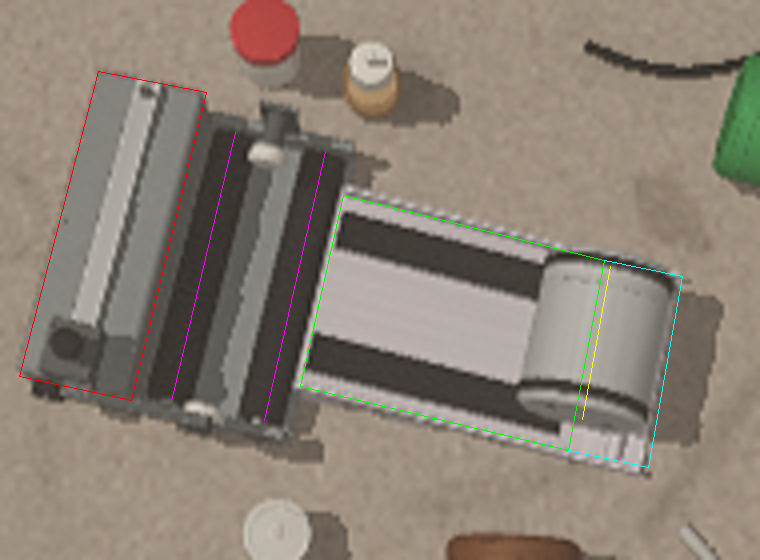

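View pics/sidefit.png

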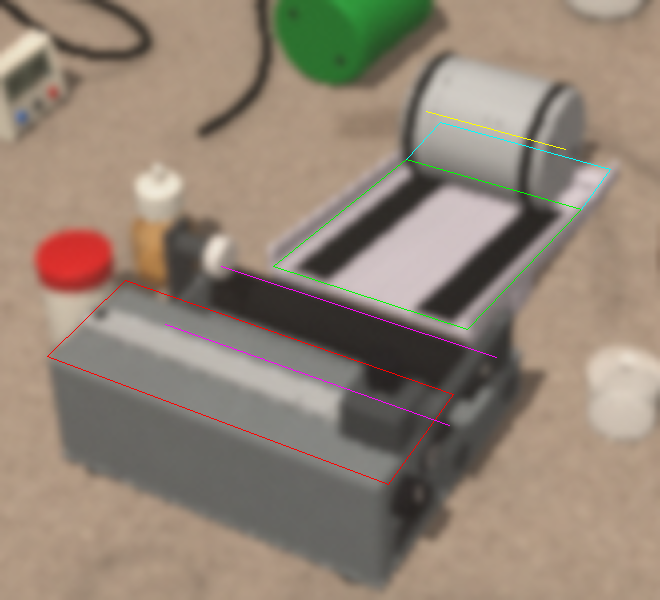

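```bash
python3 -m creep '{"hand":[50,50,50,50,50],"delta_pos":[[0,0,0],[0,0,0],[0,0,0],[0,0,0],[0,0,0]],"turn":[-1,-1,-1,-1,-1]}'
python3 -m creep '{"hand":[50,50,50,50,50],"delta_pos":[[0,0,0],[0,0,0],[0,0,0],[0,0,0],[0,0,0]],"turn":[-1,-1,-1,-1,-1]}'
python3 -m creep '{"hand":[50,50,50,50,50],"delta_pos":[[0,0,0],[0,0,0],[0,0,0],[0,0,0],[0,0,0]],"turn":[-1,-0.8,0,0,0]}'
cat > st.py <<'E'
from h import *
np.set_printoptions(precision=4,suppress=True)
PX,PY,YAW=.567,-.039,np.radians(-14.25)
s=env.get_state(); Rm=Rq(s['orientation'])
g=s['tcp_pos'][:2]-[PX,PY]; cs,sn=np.cos(YAW),np.sin(YAW)
print('t',round(s['clock'],2),'mill xyz',np.array([cs*g[0]+sn*g[1],-sn*g[0]+cs*g[1],s['tcp_pos'][2]])*1e3,'toolx ang',np.degrees(np.arctan2(Rm[1,0],Rm[0,0])),'F',s['wrist_force'],'gap',s['finger_gap'],'tz',Rm[:,2])
E
python3 st.py
python3 - <<'E'
import numpy as np
P=np.load('P.npy'); cs,sn=np.cos(np.radians(-14.25)),np.sin(np.radians(-14.25))
X=P[...,0]-.567;Y=P[...,1]+.039
x=cs*X+sn*Y;y=-sn*X+cs*Y
m=(abs(x)<.075)&(y<-.09)&(y>-.21)&(P[...,2]>.05)
print(m.sum(),np.percentile(x[m],[0,1,50,99,100]),np.percentile(y[m],[1,50,99]),P[m][:,2].max())
# crest line yaw
t=m&(P[...,2]>np.percentile(P[m][:,2],60)); print(np.polyfit(x[t],y[t],1),y[t].mean())
for lo in np.arange(-.05,.06,.02):
    k=m&(x>lo)&(x<lo+.02); 
    if k.sum()>10: print(lo,y[k].min(),y[k].max())
E
```

```text
clock: 2.97
tcp_pos: [0.166, -0.5506, 0.2423]
orientation: [0.0, 0.934, 0.359, -0.0]
wrist_force: [-0.6, 0.2, -0.4]
finger_gap: 0.0498
clock: 3.38
tcp_pos: [0.1659, -0.5506, 0.2423]
orientation: [0.0, 0.834, 0.552, -0.0]
wrist_force: [-0.2, 1.2, 0.2]
finger_gap: 0.0503
clock: 3.8
tcp_pos: [0.166, -0.5506, 0.2423]
orientation: [0.0, 0.79, 0.613, -0.0]
wrist_force: [0.6, 0.3, -0.3]
finger_gap: 0.0501
t 3.8 mill xyz [-262.7797 -594.5433  242.3185] toolx ang 75.67318603246777 F [ 0.5559  0.2606 -0.2919] gap 0.05010077391923794 tz [ 0.     -0.0001 -1.    ]
1332 [-0.04961467 -0.04887092 -0.00175373  0.04933483  0.05247327] [-0.1905107  -0.14915596 -0.11177488] 0.09207533523757605
[-0.00406975 -0.15048887] -0.15049157683746492
-0.05 -0.1908403653872258 -0.11024631855858714
-0.030000000000000002 -0.19108310133509301 -0.11108246604414704
-0.010000000000000002 -0.1917397848976576 -0.11078376138164063
0.009999999999999995 -0.1918966240329568 -0.11134640875611312
0.03 -0.19335122388505602 -0.11085529442401952
0.05 -0.17573681215661924 -0.11427765160509373
```

```bash
python3 -m creep '{"hand":[50,50,50,50,50],"delta_pos":[[0.015,0.011,0],[0.03,0.022,0],[0.03,0.022,0],[0.03,0.022,0],[0.03,0.022,0]],"turn":[0,0,0,0,0]}'
python3 -m creep '{"hand":[50,50,50,50,50],"delta_pos":[[0.03,0.022,0],[0.03,0.022,0],[0.03,0.022,0],[0.03,0.022,0],[0.03,0.022,0]],"turn":[0,0,0,0,0]}'
python3 -m creep '{"hand":[50,50,50,50,50],"delta_pos":[[0.03,0.022,0],[0.03,0.022,0],[0.03,0.022,0],[0.03,0.022,0],[0.015,0.011,0]],"turn":[0,0,0,0,0]}'
python3 st.py
```

```text
clock: 4.22
tcp_pos: [0.2705, -0.4638, 0.2424]
orientation: [0.0, 0.79, 0.614, 0.0]
wrist_force: [-0.0, -1.0, 0.4]
finger_gap: 0.0501
clock: 4.63
tcp_pos: [0.3853, -0.3687, 0.2425]
orientation: [0.0, 0.789, 0.614, 0.0]
wrist_force: [-0.1, -1.1, -0.2]
finger_gap: 0.05
clock: 5.05
tcp_pos: [0.4896, -0.2823, 0.2424]
orientation: [0.0, 0.789, 0.615, 0.001]
wrist_force: [-0.3, 0.3, -0.3]
finger_gap: 0.0501
t 5.05 mill xyz [ -15.1702 -254.8973  242.3714] toolx ang 75.88236231763517 F [-0.2723  0.2541 -0.2588] gap 0.0501154278713382 tz [ 0.0009  0.0007 -1.    ]
```

```bash
python3 -m creep '{"hand":[50,50,50,50,50],"delta_pos":[[0.007,0.005,0.015],[0.007,0.005,0.025],[0.007,0.005,0.03],[0.006,0.004,0.03],[0,0,0.03]],"turn":[0,0,0,0,0]}'
python3 -m creep '{"hand":[50,50,50,50,50],"delta_pos":[[0,0,0.03],[0,0,0.03],[0,0,0.03],[0,0,0.02],[0,0,0.01]],"turn":[0,0,0,0,0]}'
python3 -m creep '{"hand":[50,50,50,50,50],"delta_pos":[[0,0,0],[0,0,0],[0,0,0],[0,0,0],[0,0,0]],"turn":[0,0,0,0,0]}'
python3 st.py; python3 -c "
from h import *
cam('side','s1.png');cam('top','t1.png')"
```

```text
clock: 5.47
tcp_pos: [0.5083, -0.2666, 0.1376]
orientation: [0.0, 0.789, 0.614, 0.0]
wrist_force: [0.2, -1.3, 0.2]
finger_gap: 0.0498
clock: 5.88
tcp_pos: [0.5061, -0.2663, 0.0398]
orientation: [-0.002, 0.789, 0.614, -0.0]
wrist_force: [-0.7, 0.1, -0.3]
finger_gap: 0.0502
clock: 6.3
tcp_pos: [0.5082, -0.2688, 0.0436]
orientation: [0.001, 0.789, 0.614, 0.0]
wrist_force: [0.6, -0.6, -0.7]
finger_gap: 0.05
t 6.3 mill xyz [  -0.417  -237.1575   43.607 ] toolx ang 75.7683695559323 F [ 0.5911 -0.5502 -0.7496] gap 0.05002870001857083 tz [ 0.0019 -0.0014 -1.    ]
```

View pics/s1.png

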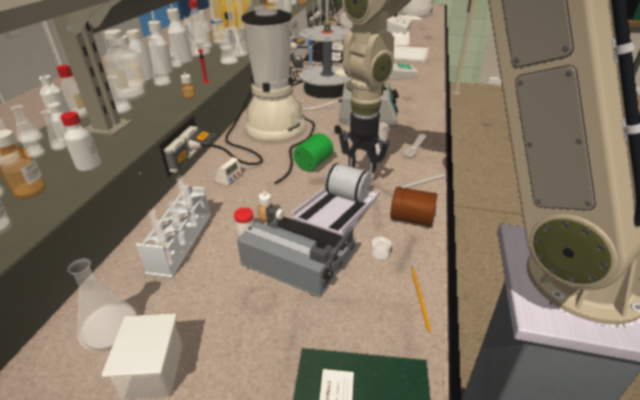

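View pics/t1.png

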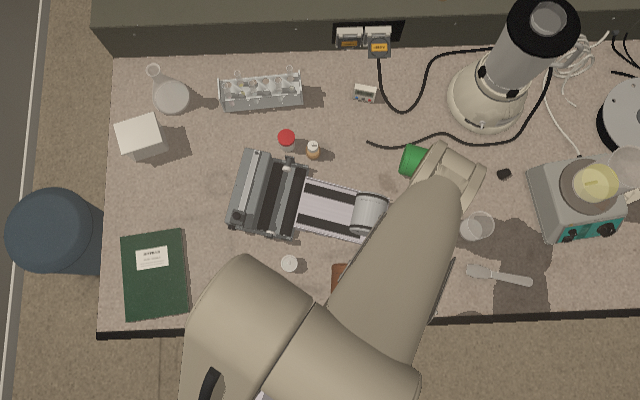

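```bash
python3 -m creep '{"hand":[50,50,50,50,50],"delta_pos":[[0.007,0,0],[0.007,0,0],[0.007,0,0],[0.007,0,0],[0.005,0,0]],"turn":[0,0,0,0,0]}'
python3 -m creep '{"hand":[50,50,50,50,50],"delta_pos":[[0.003,0,0],[0.003,0,0],[0.003,0,0],[0.004,0,-0.0005],[0.004,0,-0.0007]],"turn":[0,0,0,0,0]}'
python3 -m creep '{"hand":[50,50,50,50,50],"delta_pos":[[0.005,0,-0.0009],[0.005,0,-0.0009],[0.005,0,-0.0009],[0.005,0,-0.0009],[0.005,0,-0.0009]],"turn":[0,0,0,0,0]}'
python3 st.py
cat > look.py <<'E'
import sys
from h import *
for n in ('side','top'):
    c=cam(n); a=c['pixels'][:,:,::-1]
    a=a[130:270,220:410] if n=='top' else a[130:280,235:400]
    cv2.imwrite(f'pics/{n[0]}{sys.argv[1]}.png',cv2.resize(a,None,fx=4,fy=4,interpolation=cv2.INTER_CUBIC))
    v,u=np.mgrid[0:400,0:640];d=c['depth'];P=np.stack([(u-c['cx'])/c['fx']*d,(v-c['cy'])/c['fy']*d,d],-1)@Rq(c['orientation']).T+c['origin']
    cs,sn=np.cos(np.radians(-14.25)),np.sin(np.radians(-14.25))
    X=P[...,0]-.567;Y=P[...,1]+.039
    x=cs*X+sn*Y;y=-sn*X+cs*Y
    np.savez(f'{n}.npz',x=x,y=y,z=P[...,2])
E
python3 look.py 2
```

```text
clock: 6.82
tcp_pos: [0.514, -0.2416, 0.0422]
orientation: [-0.0, 0.789, 0.614, -0.0]
wrist_force: [-0.5, 0.1, -0.7]
finger_gap: 0.0499
clock: 7.23
tcp_pos: [0.5178, -0.2304, 0.0437]
orientation: [0.001, 0.79, 0.614, -0.0]
wrist_force: [-0.7, -4.5, 2.0]
finger_gap: 0.0497
clock: 7.65
tcp_pos: [0.5222, -0.2097, 0.047]
orientation: [0.0, 0.789, 0.614, -0.0]
wrist_force: [-1.3, -3.0, 1.1]
finger_gap: 0.0499
t 7.65 mill xyz [  -1.3848 -176.4593   46.9588] toolx ang 75.77397617339724 F [-1.2516 -2.9771  1.1449] gap 0.049906946898113716 tz [-0.     -0.0002 -1.    ]
```

View pics/s2.png

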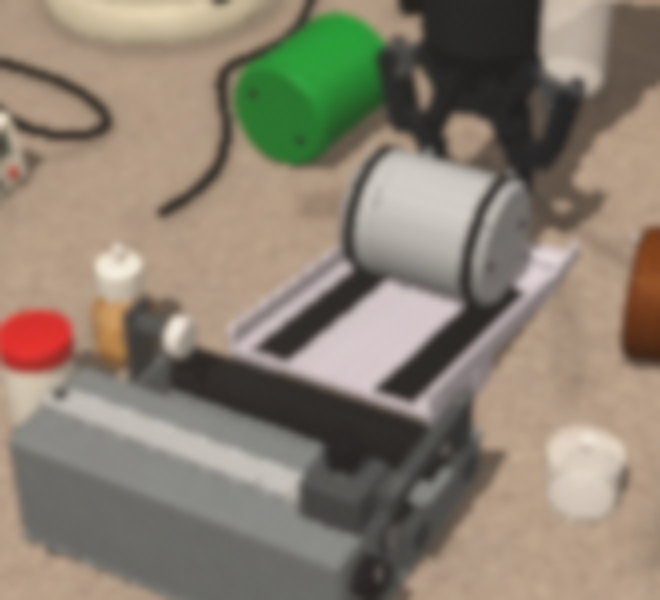

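View pics/t2.png

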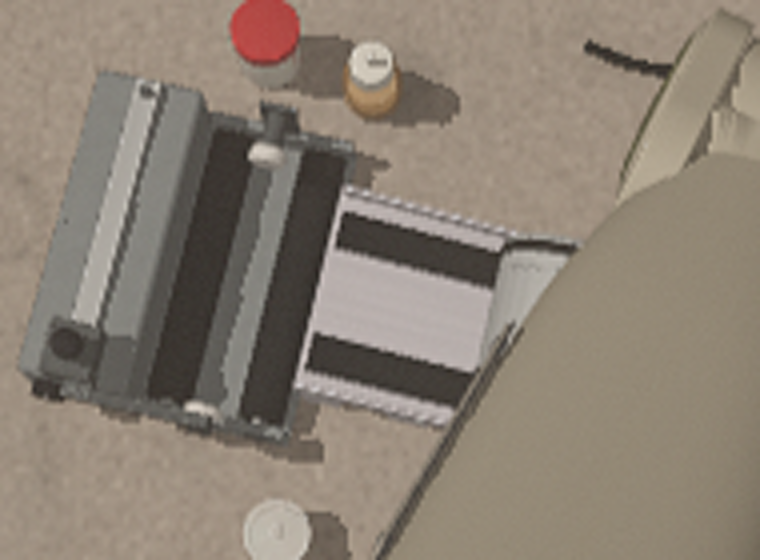

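```bash
python3 -m creep '{"hand":[50,50,50,50,50],"delta_pos":[[0.005,0,-0.0009],[0.005,0,-0.0009],[0.005,0,-0.0009],[0.005,0,-0.0009],[0.005,0,-0.0009]],"turn":[0,0,0,0,0]}'
python3 -m creep '{"hand":[50,50,50,50,50],"delta_pos":[[0.005,0,-0.0009],[0.005,0,-0.0009],[0.005,0,-0.0009],[0.005,0,-0.0009],[0.005,0,-0.0009]],"turn":[0,0,0,0,0]}'
python3 -m creep '{"hand":[50,50,50,50,50],"delta_pos":[[0.005,0,-0.0009],[0.005,0,-0.0009],[0.005,0,-0.0009],[0.005,0,-0.0009],[0.005,0,-0.0009]],"turn":[0,0,0,0,0]}'
python3 -m creep '{"hand":[50,50,50,50,50],"delta_pos":[[0.005,0,-0.0009],[0.005,0,-0.0009],[0.005,0,-0.0009],[0.005,0,-0.0009],[0.005,0,-0.0009]],"turn":[0,0,0,0,0]}'
python3 st.py; python3 look.py 3
```

```text
clock: 8.17
tcp_pos: [0.5272, -0.1903, 0.0505]
orientation: [0.0, 0.789, 0.614, -0.0]
wrist_force: [-0.7, -2.6, 0.9]
finger_gap: 0.05
clock: 8.58
tcp_pos: [0.5321, -0.1709, 0.0541]
orientation: [0.0, 0.789, 0.614, -0.0]
wrist_force: [-0.8, -3.2, 1.4]
finger_gap: 0.0502
clock: 9.0
tcp_pos: [0.5369, -0.1515, 0.0577]
orientation: [-0.0, 0.789, 0.614, -0.0]
wrist_force: [-0.3, -3.4, 2.3]
finger_gap: 0.0498
clock: 9.42
tcp_pos: [0.5419, -0.1321, 0.0613]
orientation: [0.0, 0.789, 0.614, -0.0]
wrist_force: [-0.2, -3.4, 2.2]
finger_gap: 0.0499
t 9.42 mill xyz [ -1.4504 -96.4587  61.3024] toolx ang 75.7738953007846 F [-0.1869 -3.3936  2.2142] gap 0.04988892177629741 tz [-0.0001 -0.0001 -1.    ]
```

View pics/s3.png

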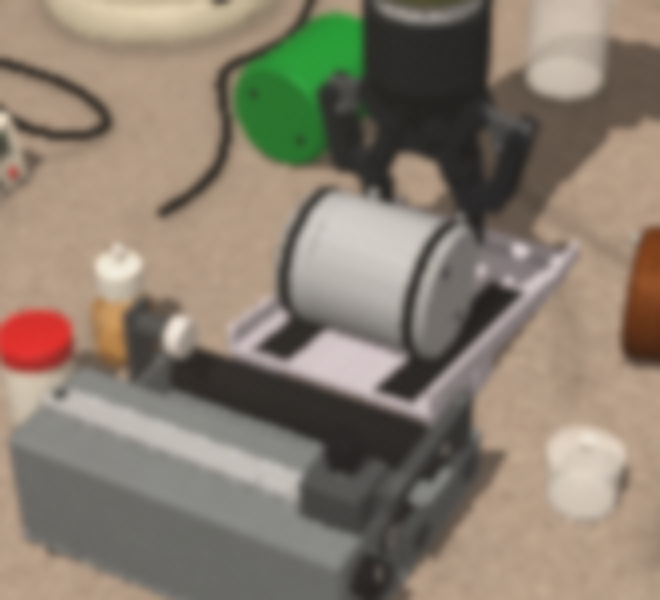

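View pics/t3.png

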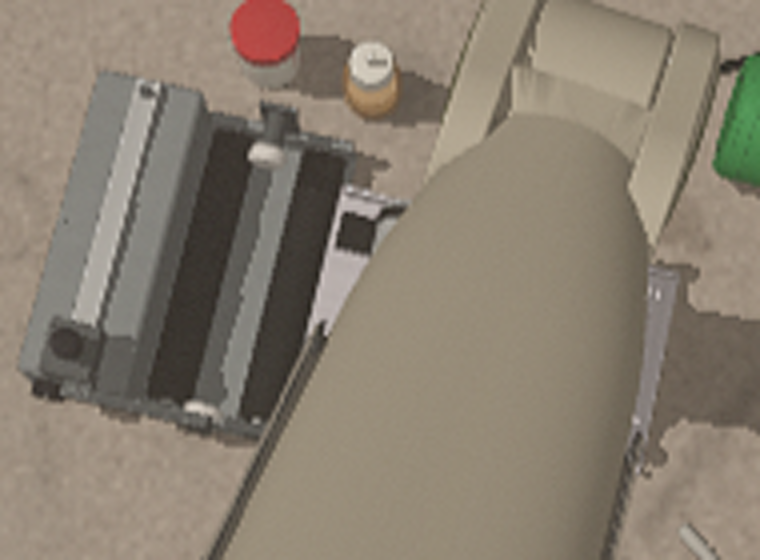

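```bash
python3 - <<'E'
import numpy as np
d=np.load('side.npz');x,y,z=d['x'],d['y'],d['z']
for lo in np.arange(-.06,.06,.02):
    k=(x>lo)&(x<lo+.02)&(y>-.06)&(y<.03)&(z>.052)&(z<.125)
    if k.sum()>15: print(round(lo,2),k.sum(),np.percentile(y[k],[50,98]),np.percentile(z[k],98))
k=(y>-.05)&(y<.01)&(z>.055)&(z<.1); print(np.percentile(x[k],[0,1,50,99,100]))
E
python3 -m creep '{"hand":[50,50,50,50,50],"delta_pos":[[0.005,0,-0.0009],[0.005,0,-0.0009],[0.005,0,-0.0009],[0.005,0,-0.0009],[0.005,0,-0.0009]],"turn":[0,0,0,0,0]}'
python3 -m creep '{"hand":[50,50,50,50,50],"delta_pos":[[0.005,0,-0.0009],[0.005,0,-0.0009],[0.005,0,-0.0009],[0.005,0,-0.0009],[0.005,0,-0.0009]],"turn":[0,0,0,0,0]}'
python3 st.py; python3 look.py 4
```

```text
-0.06 242 [-0.02847153 -0.00286361] 0.10632941718420992
-0.04 250 [-0.01292455 -0.00178828] 0.10690737169480471
-0.02 245 [-0.01424708 -0.00287085] 0.10679782681697464
0.0 245 [-0.01514872 -0.00309423] 0.10668426315689282
0.02 229 [-0.0156207  -0.00305283] 0.10657150498408335
0.04 146 [-0.01441383 -0.0027502 ] 0.10694342390496231
[-0.49612734 -0.49382674  0.0029649   0.44641059  0.45546288]
clock: 9.93
tcp_pos: [0.5469, -0.1128, 0.065]
orientation: [0.0, 0.789, 0.614, -0.0]
wrist_force: [-0.1, -2.6, 1.2]
finger_gap: 0.05
clock: 10.35
tcp_pos: [0.5517, -0.0933, 0.0685]
orientation: [0.0, 0.789, 0.614, -0.0]
wrist_force: [-0.6, -3.4, 2.0]
finger_gap: 0.05
t 10.35 mill xyz [ -1.4708 -56.4127  68.4911] toolx ang 75.77869765917926 F [-0.6284 -3.4204  2.0056] gap 0.04995438899025299 tz [-0.0001 -0.0001 -1.    ]
```

View pics/s4.png

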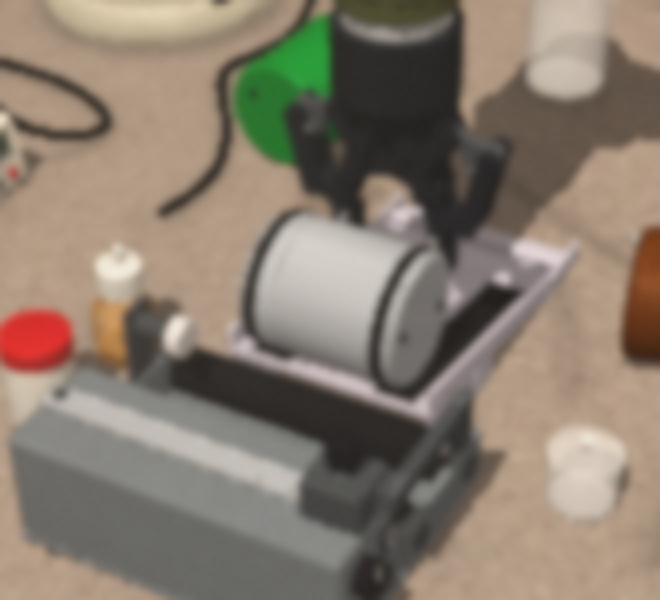

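```bash
python3 -m creep '{"hand":[50,50,50,50,50],"delta_pos":[[0.004,0,-0.0008],[0.004,0,-0.0008],[0.004,0,-0.0008],[0.004,0,-0.0008],[0.004,0,-0.0008]],"turn":[0,0,0,0,0]}'
python3 -m creep '{"hand":[50,50,50,50,50],"delta_pos":[[0.004,0,-0.0008],[0.004,0,-0.0008],[0.004,0,-0.0008],[0.004,0,-0.0004],[0.004,0,-0.0004]],"turn":[0,0,0,0,0]}'
python3 -m creep '{"hand":[50,50,50,50,50],"delta_pos":[[0.003,0,0],[0.003,0,0],[0.003,0,0],[0.003,0,0],[0.003,0,0]],"turn":[0,0,0,0,0]}'
python3 -m creep '{"hand":[50,50,50,50,50],"delta_pos":[[0.002,0,0],[0.002,0,0],[0.002,0,0],[0.002,0,0],[0.002,0,0]],"turn":[0,0,0,0,0]}'
python3 st.py; python3 look.py 5
```

```text
clock: 10.87
tcp_pos: [0.5557, -0.078, 0.0718]
orientation: [0.0, 0.789, 0.614, 0.0]
wrist_force: [-0.0, -3.3, 1.1]
finger_gap: 0.0499
clock: 11.28
tcp_pos: [0.5593, -0.0619, 0.074]
orientation: [-0.001, 0.789, 0.614, 0.0]
wrist_force: [-1.1, -4.1, 2.6]
finger_gap: 0.0501
clock: 11.7
tcp_pos: [0.5626, -0.0507, 0.0742]
orientation: [-0.0, 0.789, 0.614, 0.0]
wrist_force: [-0.0, -1.6, 1.6]
finger_gap: 0.0502
clock: 12.12
tcp_pos: [0.5643, -0.0429, 0.0741]
orientation: [-0.0, 0.789, 0.614, 0.0]
wrist_force: [0.5, 0.4, -0.8]
finger_gap: 0.0499
t 12.12 mill xyz [-1.6261 -4.4133 74.0529] toolx ang 75.79191073224514 F [ 0.5164  0.3924 -0.7566] gap 0.0499327616234977 tz [-0.0002  0.0004 -1.    ]
```

View pics/s5.png

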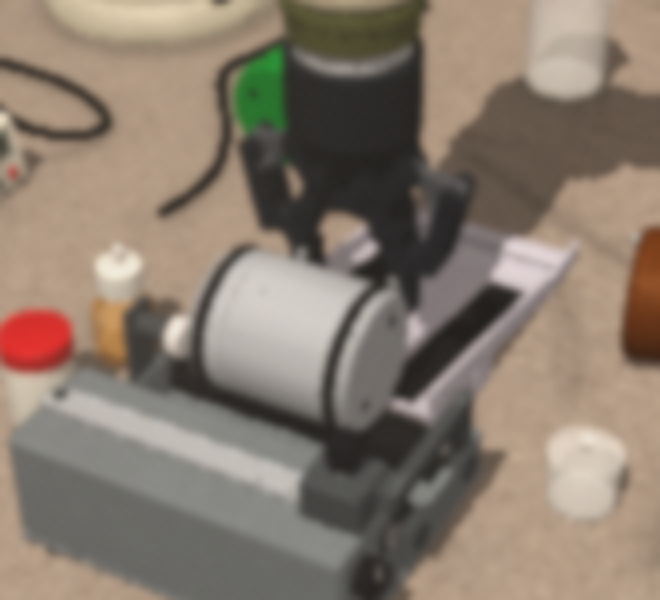

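```bash
python3 -m creep '{"hand":[50,50,50,50,50],"delta_pos":[[0,0,0],[0,0,0],[0,0,0],[0,0,0],[0,0,0]],"turn":[0,0,0,0,0]}'
python3 st.py; python3 look.py 6
python3 - <<'E'
import numpy as np
d=np.load('side.npz');x,y,z=d['x'],d['y'],d['z']
for lo in np.arange(-.06,.08,.02):
    k=(x>lo)&(x<lo+.02)&(y>.03)&(y<.13)&(z>.085)&(z<.125)
    if k.sum()>15: 
        A=np.c_[2*y[k],2*z[k],np.ones(k.sum())];b=y[k]**2+z[k]**2;s=np.linalg.lstsq(A,b,rcond=None)[0]
        print(round(lo,2),k.sum(),'fit c',s[:2],np.percentile(y[k],[2,98]),np.percentile(z[k],98))
k=(y>.05)&(y<.09)&(z>.06)&(z<.125)&(abs(x)<.09); print(np.percentile(x[k],[0,1,5,50,95,99,100]))
E
```

```text
clock: 12.63
tcp_pos: [0.5644, -0.0434, 0.0742]
orientation: [0.0, 0.789, 0.614, -0.0]
wrist_force: [0.4, -0.5, -0.3]
finger_gap: 0.0497
t 12.63 mill xyz [-1.4284 -4.926  74.2051] toolx ang 75.76712763023689 F [ 0.3508 -0.5234 -0.3108] gap 0.049738871443475746 tz [ 0.     -0.0001 -1.    ]
-0.06 162 fit c [0.07885687 0.08909989] [0.0471995 0.1109188] 0.11084342350294016
-0.04 239 fit c [0.07585001 0.07327347] [0.05576832 0.113816  ] 0.11312170078571096
-0.02 231 fit c [0.07567862 0.07323153] [0.05412514 0.11327265] 0.1127166070050802
0.0 214 fit c [0.07519236 0.07353003] [0.05635546 0.1128035 ] 0.11270024515043554
0.02 215 fit c [0.07445324 0.07283643] [0.05415608 0.11187868] 0.11216690908914764
0.04 156 fit c [0.07510501 0.07447744] [0.05866363 0.11187377] 0.11304784479688483
[-0.0456869  -0.04487825 -0.04449355 -0.00925248  0.07783799  0.08745965
  0.08996779]
```

View pics/s6.png

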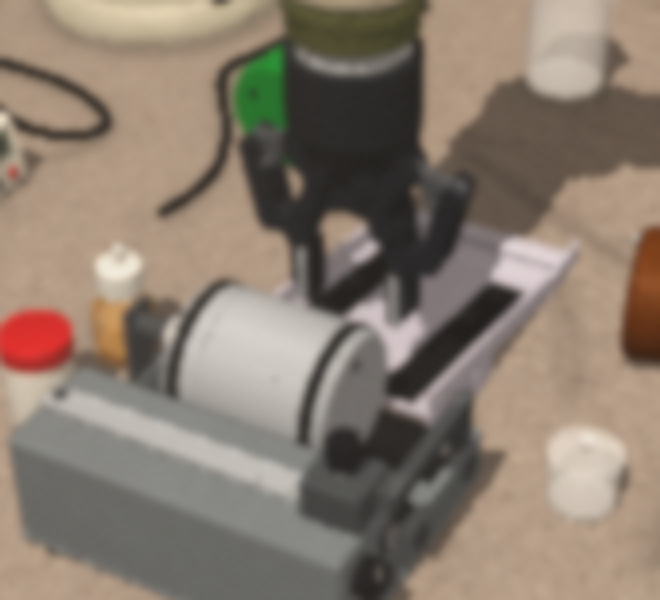

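View pics/t6.png

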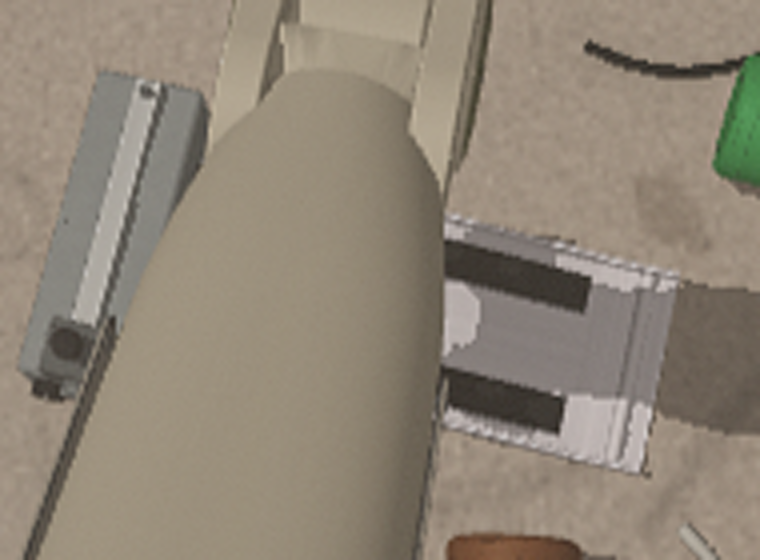

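```bash
python3 -m creep '{"hand":[50,50,50,50,50],"delta_pos":[[-0.01,0,0],[-0.02,0,0],[-0.02,0,-0.01],[-0.01,0,-0.03],[0,0,-0.04]],"turn":[0,0,0,0,0]}'
python3 -m creep '{"hand":[50,50,50,40,20],"delta_pos":[[0,0,-0.04],[0,0,-0.04],[0,-0.01,-0.03],[0,-0.02,-0.015],[0,-0.02,0]],"turn":[0,0,0,0,0]}'
python3 -m creep '{"hand":[0,0,0,0,0],"delta_pos":[[0.01,-0.03,0],[0.02,-0.03,0],[0.03,-0.03,0],[0.03,-0.01,0],[0.04,0,0]],"turn":[0,0,0,0,0]}'
python3 -m creep '{"hand":[0,0,0,0,0],"delta_pos":[[0.04,0,0],[0.04,0,0],[0.03,0,0],[0.02,0,0],[0.01,0,0]],"turn":[0,0,0,0,0]}'
python3 st.py; python3 look.py 7
```

```text
clock: 13.15
tcp_pos: [0.55, -0.0914, 0.1363]
orientation: [-0.002, 0.79, 0.613, -0.002]
wrist_force: [0.5, 0.3, 0.4]
finger_gap: 0.0501
clock: 13.57
tcp_pos: [0.5153, -0.0812, 0.2418]
orientation: [0.003, 0.789, 0.614, 0.002]
wrist_force: [0.4, 0.3, -0.0]
finger_gap: 0.029
clock: 13.98
tcp_pos: [0.4595, 0.0405, 0.2386]
orientation: [0.0, 0.79, 0.613, -0.0]
wrist_force: [0.9, 0.1, 0.1]
finger_gap: 0.0
clock: 14.4
tcp_pos: [0.4897, 0.1505, 0.2381]
orientation: [0.0, 0.789, 0.615, 0.0]
wrist_force: [-0.6, -0.1, 0.5]
finger_gap: -0.0
t 14.4 mill xyz [-121.5772  164.6311  238.1159] toolx ang 75.89575577431515 F [-0.5941 -0.1492  0.4574] gap -2.0239504743930484e-06 tz [ 0.0003  0.0001 -1.    ]
```

View pics/s7.png

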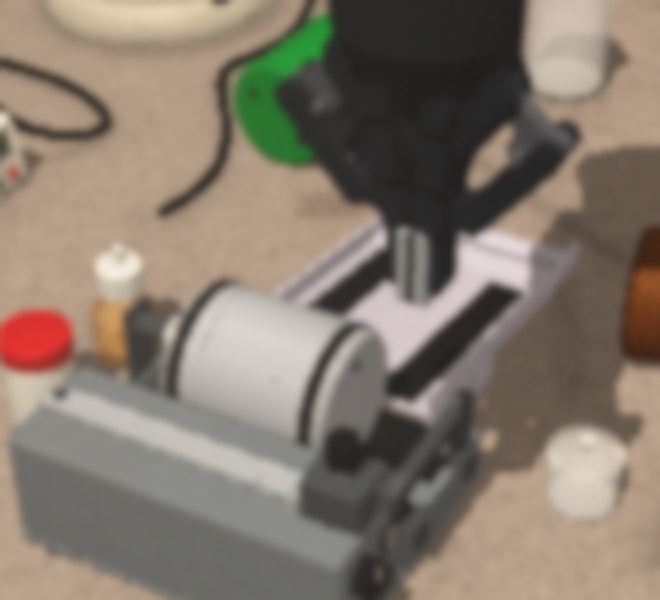

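View pics/t7.png

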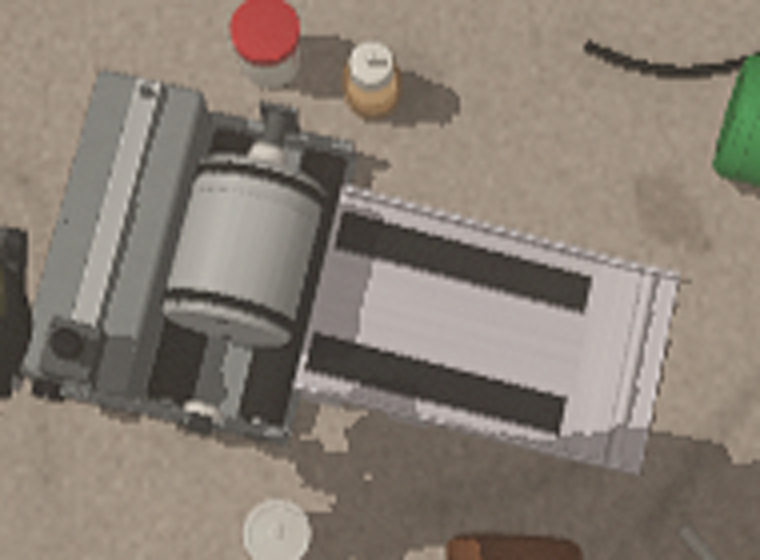

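Run:
```python
import numpy as np
np.set_printoptions(precision=4,suppress=True)
d=np.load('top.npz');x,y,z=d['x'],d['y'],d['z']
m=(y>.03)&(y<.12)&(z>.085)&(z<.13)&(abs(x)<.08)
print('jar x',np.percentile(x[m],[0,1,50,99,100]),'y',np.percentile(y[m],[1,50,99]),'z',np.percentile(z[m],[50,98]))
for lo in np.arange(-.06,.08,.02):
    k=m&(x>lo)&(x<lo+.02)&(z>.09)
    if k.sum()>15:
        A=np.c_[2*y[k],2*z[k],np.ones(k.sum())];b=y[k]**2+z[k]**2;s=np.linalg.lstsq(A,b,rcond=None)[0];print(round(lo,2),k.sum(),s[:2])
m=(y>.13)&(y<.19)&(z>.117)&(z<.135)&(x>-.11)&(x<-.05); print('knob',m.sum(),x[m].mean(),y[m].mean(),x[m].min(),x[m].max(),z[m].max())
m=(y>.12)&(y<.19)&(z>.098)&(z<.112)&(x>-.12)&(x<-.04); print('block',m.sum(),x[m].min(),x[m].max(),y[m].min(),y[m].max())
m=(y>.06)&(y<.085)&(z>.055)&(z<.112)&(x>-.12)&(x<-.07); print('arm',m.sum(),x[m].min() if m.any() else 0,x[m].max() if m.any() else 0)
m=(y>.115)&(y<.2)&(z>.072)&(z<.084)&(abs(x)<.12); print('housing',np.percentile(x[m],[0,1,99,100]),np.percentile(y[m],[0,1,99,100]))
from h import *
for n in('top','side'):
    c=cam(n)
    for t,zz in(('stop_knob',.118),('nip',.0705),('stop_pad',.0705),('milling_jar',.0705)):
        for q in env.pinpoint(n,t)[:1]:
            g=ray_z(c,*q['location'],zz)[:2]-[.567,-.039];cs,sn=np.cos(np.radians(-14.25)),np.sin(np.radians(-14.25)); print(n,t,q['score'],np.array([cs*g[0]+sn*g[1],-sn*g[0]+cs*g[1]]))
```

```text
jar x [-0.0457 -0.0447  0.003   0.054   0.0694] y [0.0371 0.0716 0.111 ] z [0.1056 0.1135]
-0.06 84 [0.0731 0.0861]
-0.04 234 [0.0746 0.0734]
-0.02 234 [0.0749 0.0734]
0.0 224 [0.0742 0.0745]
0.02 228 [0.0742 0.0745]
0.04 165 [0.074  0.0733]
knob 44 -0.08187571892409298 0.1582155210493194 -0.08971149020310029 -0.07329527329529364 0.1292746117475112
block 179 -0.10985948858386907 -0.06429992559688641 0.12020561248888821 0.17463965741017085
arm 59 -0.11110024312263558 -0.09490374848377515
housing [-0.0988 -0.095   0.0988  0.1021] [0.1156 0.1224 0.1906 0.1936]
top stop_knob 0.8 [-0.0796  0.1659]
top stop_pad 0.69 [0.0178 0.0819]
top milling_jar 0.92 [0.0088 0.0773]
side stop_knob 0.79 [-0.084   0.1584]
side stop_pad 0.78 [-0.091   0.0666]
side milling_jar 0.98 [-0.1887 -0.0945]
```

```bash
python3 -m creep '{"hand":[0,0,0,0,0],"delta_pos":[[-0.004,-0.003,0.015],[-0.004,-0.003,0.025],[0,0,0.03],[0,0,0.03],[0,0,0.02]],"turn":[0,0,0,0,0]}'
python3 -m creep '{"hand":[0,0,0,0,0],"delta_pos":[[0,0,0.015],[0,0,0.007],[0,0,0.003],[0,0,0],[0,0,0]],"turn":[0,0,0,0,0]}'
python3 st.py; python3 look.py 8
```

```text
clock: 15.42
tcp_pos: [0.4822, 0.1437, 0.1403]
orientation: [-0.0, 0.789, 0.614, -0.001]
wrist_force: [-0.7, 0.2, -0.5]
finger_gap: 0.0002
clock: 15.83
tcp_pos: [0.4837, 0.144, 0.1229]
orientation: [0.0, 0.789, 0.614, 0.0]
wrist_force: [0.3, -0.6, -0.1]
finger_gap: -0.0001
t 15.83 mill xyz [-125.7662  156.8814  122.9285] toolx ang 75.77310297502066 F [ 0.3223 -0.6017 -0.0746] gap -7.701235162847508e-05 tz [ 0.0012  0.0001 -1.    ]
```

View pics/s8.png

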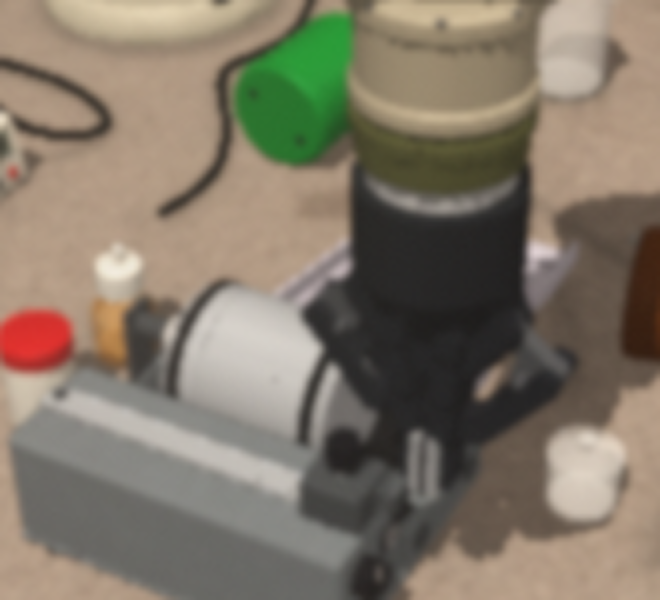

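```bash
python3 -m creep '{"hand":[0,0,0,0,0],"delta_pos":[[0,0.004,0],[0,0.005,0],[0,0.005,0],[0,0.004,0],[0,0.004,0]],"turn":[0,0,0,0,0]}'
python3 -m creep '{"hand":[0,0,0,0,0],"delta_pos":[[0,0.004,0],[0,0.004,0],[0,0.004,0],[0,0.004,0],[0,0.004,0]],"turn":[0,0,0,0,0]}'
python3 -m creep '{"hand":[0,0,0,0,0],"delta_pos":[[0,0.004,0],[0,0.004,0],[0,0.004,0],[0,0.003,0],[0,0.003,0]],"turn":[0,0,0,0,0]}'
python3 st.py; python3 look.py 9
```

```text
clock: 16.35
tcp_pos: [0.5008, 0.1395, 0.1222]
orientation: [0.0, 0.789, 0.614, 0.0]
wrist_force: [-0.0, -0.4, 0.0]
finger_gap: 0.0002
clock: 16.77
tcp_pos: [0.5154, 0.1356, 0.122]
orientation: [-0.0, 0.789, 0.614, -0.001]
wrist_force: [-2.0, 0.8, 1.2]
finger_gap: 0.0001
clock: 17.18
tcp_pos: [0.5298, 0.1319, 0.122]
orientation: [0.0, 0.789, 0.614, -0.0]
wrist_force: [-2.2, -1.3, 0.3]
finger_gap: -0.0002
t 17.18 mill xyz [-78.1624 156.4721 122.0267] toolx ang 75.76239247770896 F [-2.1852 -1.293   0.3425] gap -0.00021482208656054515 tz [-0.0005 -0.0005 -1.    ]
```

View pics/s9.png

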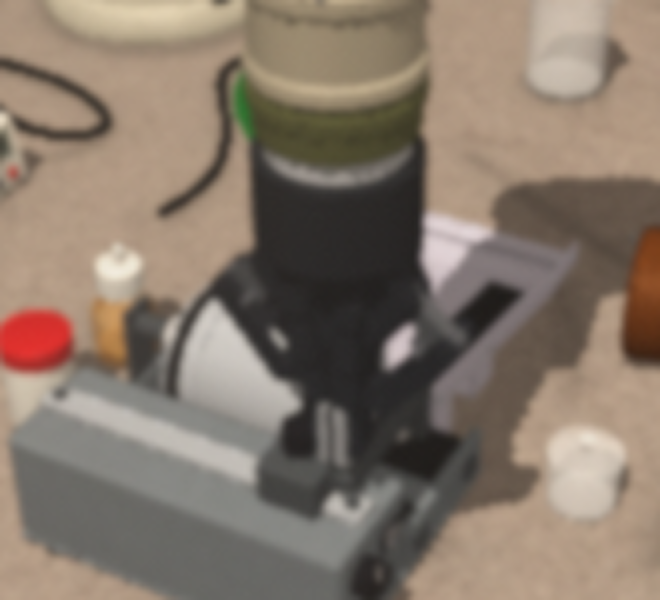

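View pics/t9.png

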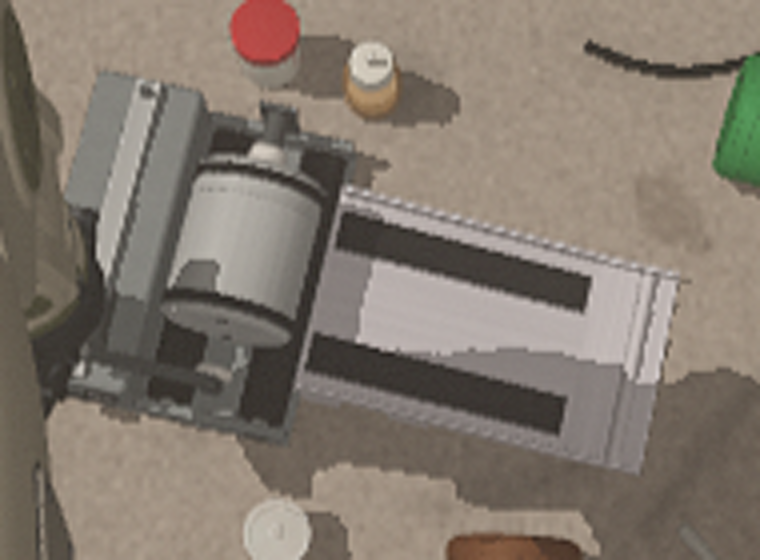

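```bash
cat > gap.py <<'E'
import numpy as np
d=np.load('top.npz');x,y,z=d['x'],d['y'],d['z']
m=(y>.06)&(y<.09)&(z>.055)&(z<.112)&(x>-.12)&(x<-.046)
h,e=np.histogram(x[m],np.arange(-.115,-.04,.003));print([(round(b*1e3),int(a)) for a,b in zip(h,e) if a])
for a,b in((.065,.080),(.085,.115)):
  m=(y>a)&(y<b)&(z>.09)&(z<.106)&(x>-.12)&(x<-.046); print('armtop x',np.percentile(x[m],[0,5,50,95,100]) if m.sum()>5 else m.sum())
m=(y>.05)&(y<.09)&(z>.1)&(z<.13)&(x>-.055)&(x<.06); print('jar x',x[m].min(),x[m].max())
E
python3 gap.py
```

```text
[(-88, 15), (-85, 14), (-82, 14), (-79, 5), (-76, 12), (-73, 10)]
armtop x [-0.0860238  -0.08592527 -0.08215481 -0.07917119 -0.07829601]
armtop x [-0.08609591 -0.08555281 -0.08228444 -0.0779666  -0.07737086]
jar x -0.04524202634936634 0.05535157340346211
```

```bash
python3 -m creep '{"hand":[0,0,0,0,0],"delta_pos":[[0,0.004,0],[0,0.004,0],[0,0.004,0],[0,0.003,0],[0,0.003,0]],"turn":[0,0,0,0,0]}'
python3 -m creep '{"hand":[0,0,0,0,0],"delta_pos":[[0,0.002,0],[0,0.001,0],[0,0.001,0],[0,0,0],[0,0,0]],"turn":[0,0,0,0,0]}'
python3 st.py; python3 look.py 10; python3 gap.py
```

```text
clock: 17.7
tcp_pos: [0.5439, 0.1285, 0.1221]
orientation: [0.0, 0.789, 0.614, -0.0]
wrist_force: [-2.5, -0.3, -0.1]
finger_gap: 0.0003
clock: 18.12
tcp_pos: [0.5469, 0.1279, 0.1222]
orientation: [0.0, 0.789, 0.614, 0.0]
wrist_force: [-1.8, -0.3, -0.1]
finger_gap: 0.0003
t 18.12 mill xyz [-60.5485 156.8703 122.2275] toolx ang 75.78106006583262 F [-1.8278 -0.2521 -0.0895] gap 0.00025509293140422307 tz [ 0.0004  0.0001 -1.    ]
[(-70, 22), (-67, 14), (-64, 10), (-61, 6), (-58, 12), (-55, 6)]
armtop x [-0.06971601 -0.06951048 -0.06663942 -0.06254128 -0.06163424]
armtop x [-0.06894616 -0.0685295  -0.06507699 -0.06132257 -0.06057479]
jar x -0.04496514473439381 0.05625938112493054
```

View pics/t10.png

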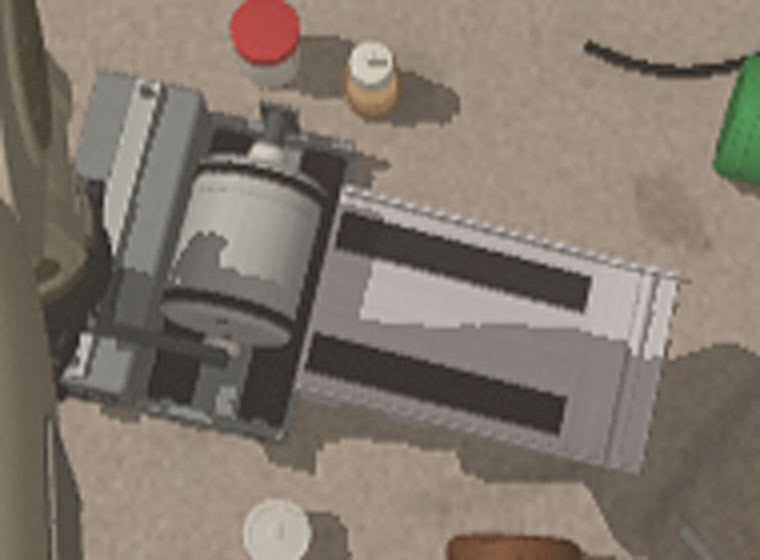

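```bash
python3 -m creep '{"hand":[0,0,0,0,0],"delta_pos":[[0,0.001,0],[0,0.001,0],[0,0.001,0],[0,0.001,0],[0,0.001,0]],"turn":[0,0,0,0,0]}'
python3 st.py
python3 -m creep '{"hand":[0,0,0,0,0],"delta_pos":[[0,0.0005,0],[0,0.0005,0],[0,0.0005,0],[0,0.0005,0],[0,0.0005,0]],"turn":[0,0,0,0,0]}'
python3 st.py; python3 look.py 11; python3 gap.py
```

```text
clock: 18.63
tcp_pos: [0.5507, 0.127, 0.1222]
orientation: [-0.0, 0.789, 0.614, 0.0]
wrist_force: [-2.4, -0.1, 1.0]
finger_gap: 0.0002
t 18.63 mill xyz [-56.6613 156.8314 122.2279] toolx ang 75.78171985761074 F [-2.4287 -0.1128  0.9791] gap 0.00018103163648781388 tz [ 0.0001  0.0001 -1.    ]
clock: 19.05
tcp_pos: [0.5526, 0.1264, 0.1222]
orientation: [0.0, 0.789, 0.614, 0.0]
wrist_force: [-2.1, -0.4, 1.4]
finger_gap: 0.0003
t 19.05 mill xyz [-54.6845 156.763  122.1991] toolx ang 75.77562674077564 F [-2.0846 -0.3619  1.3569] gap 0.00026212327198346674 tz [ 0. -0. -1.]
[(-64, 23), (-61, 10), (-58, 13), (-55, 6), (-52, 10), (-49, 8)]
armtop x [-0.06358407 -0.06303075 -0.05991929 -0.05634677 -0.05531891]
armtop x [-0.06335791 -0.06295003 -0.05950897 -0.05545377 -0.05471009]
jar x -0.04505848599951637 0.055733589501598915
```

View pics/t11.png

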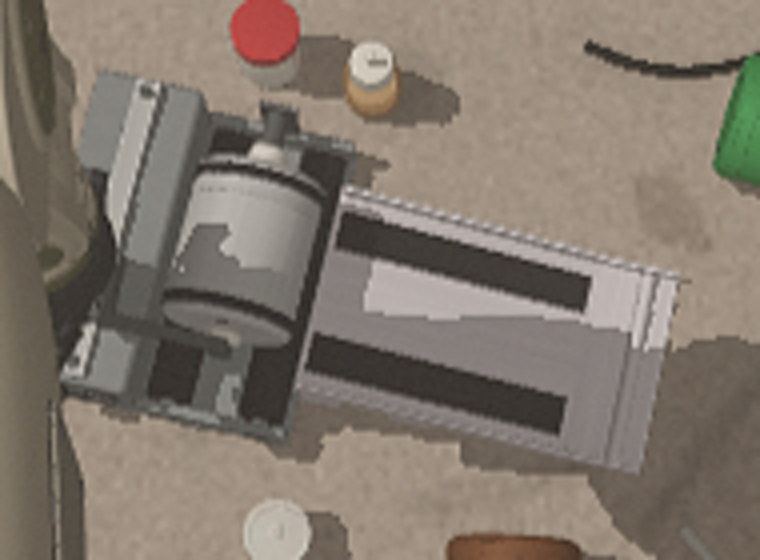

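```bash
python3 -m creep '{"hand":[0,0,0,0,0],"delta_pos":[[0,0.0005,0],[0,0.0005,0],[0,0.0005,0],[0,0.0005,0],[0,0.0005,0]],"turn":[0,0,0,0,0]}'
python3 st.py;python3 st.py; 
python3 -m creep '{"hand":[0,0,0,0,0],"delta_pos":[[0,0.0005,0],[0,0.0005,0],[0,0.0005,0],[0,0,0],[0,0,0]],"turn":[0,0,0,0,0]}'
python3 st.py; python3 look.py 12; python3 gap.py
```

```text
clock: 19.57
tcp_pos: [0.5545, 0.1259, 0.1222]
orientation: [0.0, 0.789, 0.614, -0.0]
wrist_force: [-2.5, -0.3, -0.6]
finger_gap: 0.0002
t 19.57 mill xyz [-52.6795 156.7216 122.1946] toolx ang 75.7749380301514 F [-2.484  -0.2853 -0.5736] gap 0.0001947031067929427 tz [ 0.     -0.0001 -1.    ]
t 19.57 mill xyz [-52.6795 156.7216 122.1946] toolx ang 75.7749380301514 F [-2.484  -0.2853 -0.5736] gap 0.0001947031067929427 tz [ 0.     -0.0001 -1.    ]
clock: 19.98
tcp_pos: [0.5553, 0.1257, 0.1221]
orientation: [-0.0, 0.789, 0.614, -0.0]
wrist_force: [-3.0, 0.4, 1.0]
finger_gap: -0.0
t 19.98 mill xyz [-51.8781 156.7026 122.1259] toolx ang 75.78156412266245 F [-2.9874  0.4093  0.9862] gap -5.8770153354633745e-06 tz [-0.0007 -0.     -1.    ]
[(-61, 24), (-58, 13), (-55, 9), (-52, 6), (-49, 10)]
armtop x [-0.06094231 -0.06061967 -0.05750458 -0.05308224 -0.05233951]
armtop x [-0.06063542 -0.06002426 -0.05699436 -0.05319165 -0.05248025]
jar x -0.05337111939346974 0.05556301516416555
```

View pics/t12.png

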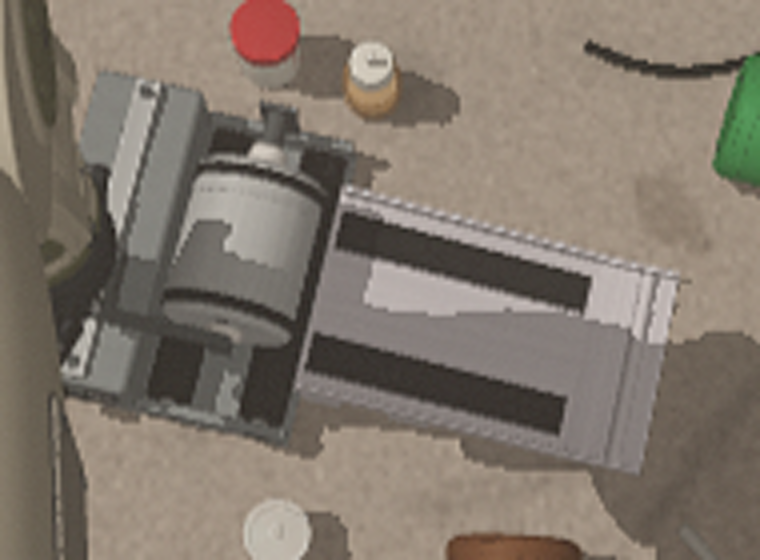

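```bash
python3 -m creep '{"hand":[0,0,0,0,0],"delta_pos":[[0,0.0005,0],[0,0.0005,0],[0,0.0005,0],[0,0,0],[0,0,0]],"turn":[0,0,0,0,0]}'
python3 st.py
python3 -m creep '{"hand":[0,0,0,0,0],"delta_pos":[[0,0.0005,0],[0,0.0005,0],[0,0.0005,0],[0,0,0],[0,0,0]],"turn":[0,0,0,0,0]}'
python3 st.py; python3 look.py 13; python3 gap.py
```

```text
clock: 20.5
tcp_pos: [0.5557, 0.1256, 0.1221]
orientation: [-0.001, 0.789, 0.614, -0.001]
wrist_force: [-6.5, 1.9, 3.0]
finger_gap: -0.0
t 20.5 mill xyz [-51.4877 156.7036 122.0741] toolx ang 75.79480236481209 F [-6.4808  1.9065  3.0376] gap -4.4372288315605414e-05 tz [-0.0021  0.0003 -1.    ]
clock: 20.92
tcp_pos: [0.5567, 0.1253, 0.1221]
orientation: [-0.001, 0.789, 0.614, -0.001]
wrist_force: [-7.0, 0.3, 3.1]
finger_gap: -0.0001
t 20.92 mill xyz [-50.4645 156.6913 122.0624] toolx ang 75.79713517099911 F [-6.9737  0.3401  3.1013] gap -6.780259151459208e-05 tz [-0.0024  0.0004 -1.    ]
[(-61, 18), (-58, 16), (-55, 12), (-52, 4), (-49, 8)]
armtop x [-0.05983172 -0.05958673 -0.05650521 -0.0525306  -0.05154365]
armtop x [-0.05920841 -0.0588206  -0.05550585 -0.0514307  -0.05077837]
jar x -0.053826096054486225 0.056821386207737315
```

```bash
python3 -m creep '{"hand":[0,0,0,0,0],"delta_pos":[[0,-0.005,0],[0,-0.01,0],[0,-0.015,0],[0,-0.015,-0.01],[0,0,-0.03]],"turn":[0,0,0,0,0]}'
python3 -m creep '{"hand":[0,0,0,0,0],"delta_pos":[[0,0,-0.04],[0,0,-0.04],[0,-0.03,-0.02],[0,-0.03,0],[0,-0.03,0]],"turn":[0,0,0,0,0]}'
python3 -m creep '{"hand":[0,0,0,0,0],"delta_pos":[[0,-0.01,0],[0,0,0],[0,0,0],[0,0,0],[0,0,0]],"turn":[0,0,0,0,0]}'
python3 st.py; python3 look.py 14; python3 gap.py
python3 - <<'E'
import numpy as np
d=np.load('top.npz');x,y,z=d['x'],d['y'],d['z']
for lo in np.arange(-.04,.05,.02):
    k=(x>lo)&(x<lo+.02)&(y>.03)&(y<.12)&(z>.09)&(z<.125)
    A=np.c_[2*y[k],2*z[k],np.ones(k.sum())];b=y[k]**2+z[k]**2;s=np.linalg.lstsq(A,b,rcond=None)[0];print(round(lo,2),k.sum(),s[:2])
from h import *
for n in('top','side'):
    c=cam(n)
    for t in('weigh_bottle','drop_bottle','lidded_pot'):
        for q in env.pinpoint(n,t)[:1]: print(n,t,round(q['score'],2),ray_z(c,*q['location'],0)[:2])
E
```

```text
clock: 21.43
tcp_pos: [0.5188, 0.134, 0.1512]
orientation: [-0.002, 0.789, 0.614, -0.003]
wrist_force: [-0.6, 0.5, -0.4]
finger_gap: 0.0002
clock: 21.85
tcp_pos: [0.4543, 0.1518, 0.236]
orientation: [0.002, 0.789, 0.614, 0.002]
wrist_force: [-0.8, -0.0, 0.1]
finger_gap: 0.0001
clock: 22.27
tcp_pos: [0.4467, 0.1533, 0.234]
orientation: [0.0, 0.789, 0.614, 0.0]
wrist_force: [-0.2, -0.0, -0.7]
finger_gap: -0.0
t 22.27 mill xyz [-163.9043  156.7742  233.9798] toolx ang 75.7409115689377 F [-0.1506 -0.0258 -0.6801] gap -1.5060333532602112e-05 tz [ 0.0006 -0.0002 -1.    ]
[(-61, 21), (-58, 13), (-55, 12), (-52, 2), (-49, 9)]
armtop x [-0.05906271 -0.05902032 -0.05601844 -0.05283686 -0.05270458]
armtop x [-0.05958906 -0.0591633  -0.05568337 -0.05100393 -0.05071332]
jar x -0.053196127473258914 0.05635348522889495
-0.04 235 [0.07518752 0.07253179]
-0.02 232 [0.07461425 0.07316569]
0.0 225 [0.07435991 0.07392539]
0.02 227 [0.07382536 0.07452077]
0.04 174 [0.07327401 0.07349333]
top weigh_bottle 0.71 [0.41804063 0.02024517]
top drop_bottle 0.77 [ 0.71306817 -0.05143453]
top lidded_pot 0.63 [0.7410647  0.01744825]
side weigh_bottle 0.96 [0.41745328 0.02061793]
side drop_bottle 0.6 [ 0.72297742 -0.04841606]
side lidded_pot 0.67 [0.74108285 0.01271679]
```

View pics/t14.png

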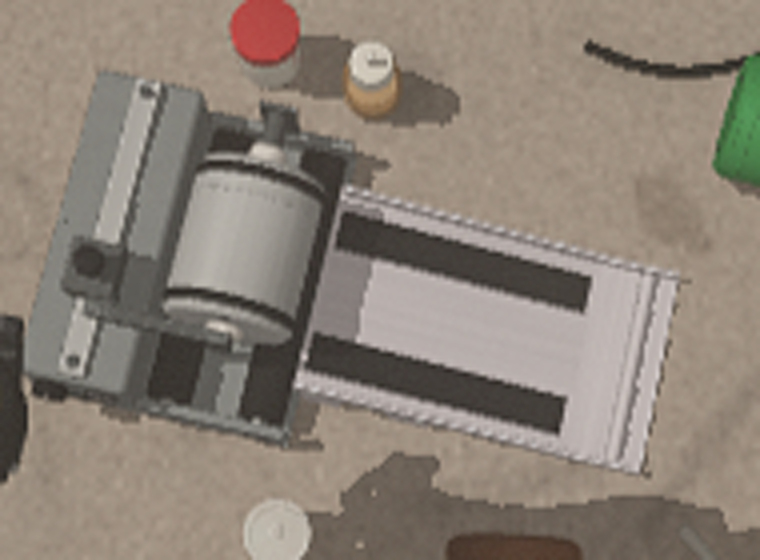

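View pics/s14.png

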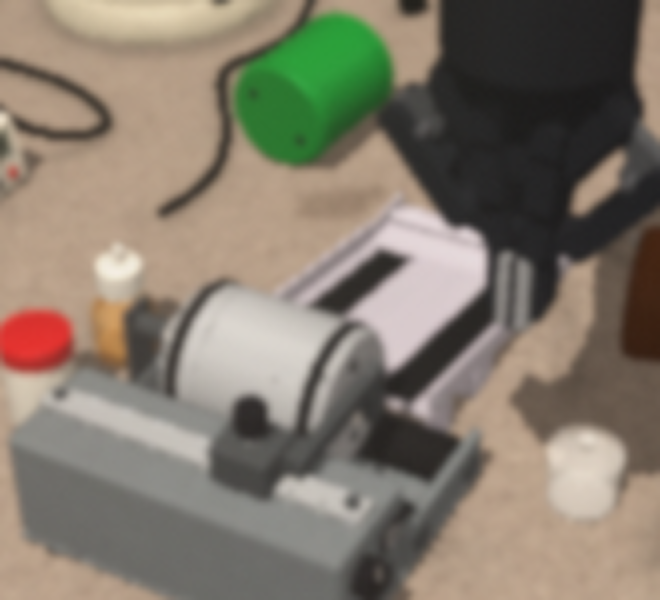

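```bash
python3 -c "
from workcell import env
env.hand_in(); print(env.get_state()['clock'])"
```

```text
the job is handed in; nothing more can be done
the job is handed in; nothing more can be done
```

The milling jar is seated between the rollers, the end stop's pad is against its end, and I handed the job in at about 22.5 s on the robot's clock. `env.hand_in()` reports no verdict, so what follows is from my own checks.

**Jar:** I rolled it up the ramp with two spread fingers behind it, at about 40–50 mm/s and never lifting it. It tipped over the front roller and dropped into the nip on its own.

**End stop:** I pushed it by its knob with closed fingers. The force rose from about 2 N to 7 N as the pad met the jar. The jar slid about 1 mm, and I then backed off and lifted clear.

**Last checks:**
- **Jar position:** it lies about 5 mm off centre along the rollers, with its axis within about 0.02 rad of theirs. The depth fit puts its centre about 2–3 mm from the nominal seat across the rollers and in height. I read that as camera bias, but it is not far inside the 5 mm limit.
- **Pad:** the last pictures show it against the jar's end. I judged contact mainly from the force rise, because the pad face itself was partly hidden.
- **Bottles and pot:** the pictures show them standing where they were. The networks' position estimates changed by up to about 13 mm between first and last looks, mostly for the amber bottle in the top view. That is similar to the disagreement between the two cameras, and there was no visible movement.

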